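Close the battery hatch of the spinner demo stand

TASK

Put the white hatch back on the battery bay of the black spinner stand: hook its yellow lip under the yellow ledge at a tilt, then swing it down and press the other end until the red catch snaps over its tongue and the hatch sits fully home and flat. Do it gently, without forcing hatch or stand, leave the other things on the bench where they are, and let go when it is shut.

Things in the scene. Friction and masses are not known exactly. Their poses are not given: they have to be found in the camera images.
- stand: black motor stand, fixed, 280 x 150 mm, 60 mm high; origin on the bench, z up; housing from x = -90 to 190 mm, y = -75 to 75 mm. At x = 135 mm a steel turntable (96 mm across) with a blue spinner on a post, up to 94 mm high. At x = -79 to 73, y = -65 to 65 mm sits the grey battery cassette with bay, ledge and catch, stuck anywhere up to 6 mm (x) and 5 mm (height) off its nominal place
- bay (a point): fixed point of the stand (x 0, y 0, 48 mm up): nominal middle of the bay at shelf height; the real one is up to 6 mm off along x and 5 mm in height. Bay: recess 108 mm (x) by 85 mm (y) in the cassette; 12 mm below the rim a shelf carries the hatch, 25 mm wide at the ledge end, 14 at the catch end, 5 at the sides. Home, the hatch's origin is at the real point (2 mm play), axes along the stand's
- ledge (a point): fixed point of the stand (x -50, y 0, 55.5 mm up): nominal middle of the lower free edge of the yellow ledge; the real one is up to 6 mm off along x and 5 mm in height, like the whole cassette. The ledge, 4.5 mm thick, ends the bay at -x (the robot's side), 7.5 mm above the shelf; under it the shelf runs on as a pocket 7.5 mm high, 22 deep, 85 wide, closed at its back
- catch (a joint): red spring catch, 26 mm wide, in the wall at the bay's +x end (58 mm from the bay's middle), sliding along x: 0 (m) sprung out, 0.009 fully back. Nose 5.5 mm into the bay, 7.7 mm above the shelf; upper face 30 degrees off vertical, topping out 4 mm over the rim. A tongue pressed down past it (about 4 to 8 N) pushes it back 3.5 mm; then it springs out over the tongue to below 0.002
- hatch: white battery hatch, loose, 80 to 170 g, flat on the bench at the start: plate 100 (x) x 80 (y) x 12 mm, origin at the centre of its underside, z up; lip at -x, tongue at +x, grip on top. Too long to go in flat. Tilted 15 to 20 degrees, lip end down, the lip enters until plate meets ledge, and slides 2 to 4 mm further in as it swings down. Over 25 N between hatch and bay damages them
- lip (a point): middle of the end of the hatch's yellow lip, which stretches 14 mm beyond the plate's -x end (x = -50 to -64 mm), 60 mm wide, 4 mm thick, level with the underside; the point is 2 mm above the underside
- grip (a point): middle of the hatch's orange upright grip fin: 12 mm thick along x, 40 mm wide along y, from 12 to 47 mm above the underside, centred at x = 12 mm; the point is 29.5 mm above the underside. To be pinched across its 12 mm from above
- tongue (a point): middle of the end of the hatch's red tongue, which stretches 6 mm beyond the plate's +x end (x = 50 to 56 mm), 40 mm wide, 6 mm thick, level with the underside; the point is 3 mm above the underside
- spinner_a: red hand spinner on the bench, 75 mm across, 12 mm high; origin at the centre of its underside
- spinner_b: brass hand spinner on the bench, 75 mm across, 12 mm high; origin at the centre of its underside
- phone: black phone lying on the bench, 150 x 72 x 8 mm; origin at the centre of its underside
- calculator: black calculator lying on the bench, 140 x 80 x 14 mm; origin at the centre of its underside
- coffee_cup: white paper cup with lid, 82 mm across, 112 mm high; origin at the centre of its underside
- tin: round aluminium tin, 64 mm across, 35 mm high; origin at the centre of its underside
- screwdriver: screwdriver lying on the bench, 170 mm long, handle to its -x; origin under its middle
Things that resemble listed ones, but are neither listed nor needed, are in the scene too. Several things look just like the hatch: the one meant starts nearest to the robot's base.

How it is judged:
On the way:
1. the hatch's lip is hooked under the ledge while the hatch is tilted by 5 degrees or more (x of lip in the frame of stand between -0.079 and -0.053 m and z of lip in the frame of stand between 0.041 and 0.0595 m and y of lip in the frame of stand between -0.02 and 0.02 m and angle between hatch's own z axis and vertical above 0.087 rad), for 0.1 s.
At the end, for the whole second after the job is handed in: The hatch is home: origin near the nominal middle of the bay (-8 to 10 mm in x, 5 mm in y, 6.5 mm in height, as the cassette itself is off), flat to 0.03 rad, in line to 0.08 rad, lip under the ledge, catch sprung out (below 2 mm) over the tongue, released, at rest (x of hatch in the frame of bay between -0.008 and 0.01 m and y of hatch in the frame of bay between -0.005 and 0.005 m and z of hatch in the frame of bay between -0.0065 and 0.0065 m and angle between hatch's own z axis and vertical below 0.03 rad and angle between the x axis of hatch and the x axis of stand, either way round below 0.08 rad and x of lip in the frame of stand below -0.055 m and value of joint catch below 0.002 m and linear speed of hatch below 0.01 m/s); the robot touches nothing.
It fails at once if hatch and stand (with its cassette and catch) are forced together with more than 25 N (contact force between hatch and stand above 25 N).
It fails at once if the robot itself presses on the stand with more than 20 N (contact force between any of the fingers, the arm and stand above 20 N).
It fails at once if another thing on the bench is moved by more than 3 cm (distance of any of spinner_a, spinner_b, phone, calculator, coffee_cup, tin, screwdriver from where it was at the start of the episode above 0.03 m).
It also fails if it takes over 61 s, if anything falls off the work surface, if the arm or the gripper's body presses on something with over 40 N, if the wrist force passes 120 N, or if a joint passes its speed limit or range.

ROBOT

A 6-joint arm with a two-finger parallel gripper is mounted at the origin on the work surface. World frame = base frame: x ahead of the robot, y to its left, z up, the work surface at z = 0. Lengths are in m, angles in rad, forces in N, time in s.
With the tool pointing down it reaches from about 0.425 to 0.95 m from the base axis. Payload 3.5 kg.
Tool frame: the origin (TCP) lies between the finger pads; the fingertips stand 19 mm ahead of it and the grasp point (between the pads) is the TCP (ctrl.nose_length is the distance from the TCP to the fingertips, in m); z points along the fingers, y is the line along which they close (so a half turn about z gives the same grasp; the last joint's range is limited). The gripper opens to 85 mm and grips with 20 to 120 N. Pads are 22 mm wide; open, the fingers measure 114 mm over their backs; the gripper's body (76 mm by 85 mm) begins 54 mm behind the grasp point. The pads swing forward as they close: fully open they stand 13 mm farther back than shut.
Start: joints at [-0.15, 0.286, 1.577, -0, 1.279, -0.15], TCP at [0.675, 0, 0.218] pointing down, gripper open.
Joint ranges: [-2.77, 2.77], [-0.9, 2.22], [0.21, 2.48], [-1.53, 4.67], [0.24, 2.81], [-2.84, 2.84]. Speed limits (rad/s): [2.79, 2.79, 3.14, 3.14, 3.14, 3.14].

INTERFACE

Orientations are given as a unit quaternion [x, y, z, w].
In Python, from plant import ctrl gives the robot as it stands.
- The arm moves only by the tool apply_moves, never from a script. Its argument "series" is a list of rows, each a list of 6 numbers: the shift along the world's x, y, z scaled (see below), then the turn, a rotation vector about the world's x, y, z scaled (see below). A call has 1 to 20 rows; each row is the pose to reach, as a shift and turn from the pose commanded when the call began; what a row does not reach only later rows make up. The controller multiplies each number of a shift by 0.8 m and each number of a turn by 45 degrees. A row lasts 1/8 s, in which the tool goes at most 62.5 mm and 10.7 degrees, less where a joint would pass 70% of its speed; a pose out of reach is approached as far as the arm can. A call with a number of a shift or a turn outside -1 to 1 is refused whole. A call with a gripper value outside its range is refused whole. "jaw" is the opening, from 0 (shut) to 1 (fully open), set as the call begins (left out, the last holds). The fingers move at their own pace and stop on an object; "squeeze" is the grip in N (left out, the last holds). Time passes only in rows, so rows that repeat a pose let the fingers close. It gives the time, the measured TCP pose, the force, the opening and the grip force at its end, in the units of the state.
- ctrl.get_state(): the state, without advancing time (a new reading comes with each control period).
- ctrl.read_camera(name): name is "scene" or "side" or "wrist"; returns the picture (384x512x3 uint8, red, green, blue); there is no depth.
- ctrl.get_calibration(name): a dict with "fx", "fy", "cx", "cy" (pixels), "dist_coeffs" ([k1, k2, p1, p2, k3] as OpenCV has them; the pictures are not rectified), "xyz" and "orientation" of the camera in the world; the wrist camera has in their place "hand_eye" (4x4, takes a point from camera to tool coordinates, whose origin is the TCP and whose axes are the flange's). Camera axes: x right, y up, looking along -z (the intrinsics and any distortion apply to the point x, -y, -z); pixel columns grow to the right and rows downward; lengths in m; the calibration is good to about 2 mm. A picture is of the moment at which its call begins: read the wrist's pose just before it. get_calibration takes no time and is no camera call.
- ctrl.sign_off(): hands the job in; it is judged then, once.
Trained networks look in the newest picture that a camera, given by its name, has taken for a name from the list of things; names that differ only in an ending like _2 or _b are one class to them, and where a whole thing is asked for, a point or a joint stands for the part that bears it (a point fixed in the world has none). Each returns a list of dicts, best first, with "p" (0 to 1); they miss things now and then, are a little off and sometimes report something else, mostly with a low value. They report only what shows in the picture. A call takes as long as a camera call. They do not tell look-alikes from the thing itself.
- ctrl.boxes_of(thing, camera): "xy" ([column, row] as shares, 0 to 1, of the picture: columns of its width, rows of its height, amid what is visible of it).
- ctrl.silhouettes(thing, camera): "pixels" (384x512 bool, what is visible of it) and "xy" ([column, row] as shares, 0 to 1, of the picture: columns of its width, rows of its height, amid what is visible of it).
The state is a dict: "time": time; "qpos": joint angles; "dq": joint speeds; "joint_efforts": joint torques, N m; "eef_pos": TCP position; "tcp_rot": TCP orientation; "contact_force": force on the tool from outside, world axes, zero at the start; "wrist_torque": the same for the moment, N m; "opening": opening from 0.0 (shut) to 1.0 (fully open); "finger_force": force on a finger pad.
Only numpy, scipy, OpenCV 4.12 (cv2) and the standard library are available. Lean on these libraries where they do the work, as an engineer would, in place of code of your own. Each camera call takes 0.05 s, during which the arm holds its last target. There are 200 camera calls.

## Working session

There is one attempt and no reset: what is moved stays moved. The work goes in short steps, Python scripts to look and compute and a tool call to move; the robot and the scene stay as the last step left them, time stands still between calls to the robot, and variables do not carry over. Pictures are saved under pics/ and viewed, at most 10 in all, crops included, and the job is handed in when it is done.

Besides the shell and the picture viewer there is one more tool, called after "Request:" as a command line: name --pt "numbers of a row" for each row, then --argument value for the rest. apply_moves: Moves the arm, as the interface text tells. Shifts and turns lie within -1 to 1; 1 stands for 0.8 m of shift or 45 degrees of turn. Its arguments: {"type":"object","properties":{"series":{"type":"array"},"jaw":{"type":"number"},"squeeze":{"type":"number"}},"required":["series"]}

```bash
mkdir -p pics
cat > h.py <<'E'
import numpy as np, cv2
from scipy.spatial.transform import Rotation as R
from plant import ctrl
def cam(name, st=None):
    c=ctrl.get_calibration(name)
    K=np.array([[c['fx'],0,c['cx']],[0,c['fy'],c['cy']],[0,0,1]]); D=np.array(c['dist_coeffs'],float)
    T=np.eye(4)
    if 'hand_eye' in c:
        st=st or ctrl.get_state()
        T[:3,:3]=R.from_quat(st['tcp_rot']).as_matrix(); T[:3,3]=st['eef_pos']; T=T@np.array(c['hand_eye'])
    else:
        T[:3,:3]=R.from_quat(c['orientation']).as_matrix(); T[:3,3]=c['xyz']
    return K,D,T
def ray(C,px):
    K,D,T=C
    u=cv2.undistortPoints(np.array(px,float).reshape(-1,1,2),K,D)[:,0]
    d=np.c_[u[:,0],-u[:,1],-np.ones(len(u))]@T[:3,:3].T
    return T[:3,3],d
def onz(C,px,z):
    o,d=ray(C,px); return o+d*((z-o[2])/d[:,2])[:,None]
def proj(C,P):
    K,D,T=C
    p=(np.array(P,float).reshape(-1,3)-T[:3,3])@T[:3,:3]
    return cv2.projectPoints(p*[1,-1,-1],np.zeros(3),np.zeros(3),K,D)[0][:,0]
def snap(name,fn=None):
    st=ctrl.get_state(); im=ctrl.read_camera(name)
    if fn: cv2.imwrite('pics/'+fn,im[:,:,::-1])
    return im,cam(name,st)
E
python3 - <<'E'
from h import *
a,C=snap('scene');b,_=snap('side');w,_=snap('wrist')
cv2.imwrite('pics/a.png',np.hstack([a,b])[:,:,::-1]);
cv2.imwrite('pics/a.png',cv2.resize(cv2.imread('pics/a.png'),(800,300)))
cv2.imwrite('pics/s.png',cv2.resize(a,(800,600))[:,:,::-1]);cv2.imwrite('pics/w.png',w[:,:,::-1])
for n in ['scene','side','wrist']:
  print(n,cam(n)[2].round(3).tolist(),ctrl.get_calibration(n)['fx'])
  for t in ['hatch','stand','grip','lip','tongue','catch','ledge']:
    try: print(t,[(round(r['p'],2),(np.array(r['xy'])*[512,384]).round().tolist(),onz(cam(n),np.array(r['xy'])*[512,384],.03 if t!='stand' else .05).round(3).tolist()[0]) for r in ctrl.boxes_of(t,n)])
    except Exception as e: print(t,e)
E
```

```text
scene [[0.646, -0.477, 0.596, 1.147], [0.764, 0.411, -0.498, -0.518], [-0.007, 0.777, 0.63, 0.708], [0.0, 0.0, 0.0, 1.0]] 352.70744589445906
hatch [(0.88, [226.0, 293.0], [0.731, -0.269, 0.03]), (0.72, [232.0, 231.0], [0.582, -0.138, 0.03])]
stand [(0.81, [311.0, 189.0], [0.611, 0.138, 0.05])]
grip [(0.85, [230.0, 231.0], [0.578, -0.144, 0.03]), (0.82, [226.0, 289.0], [0.723, -0.264, 0.03])]
lip [(0.72, [231.0, 233.0], [0.586, -0.147, 0.03]), (0.64, [226.0, 289.0], [0.723, -0.262, 0.03]), (0.29, [352.0, 148.0], [0.526, 0.449, 0.03])]
tongue [(0.69, [224.0, 286.0], [0.712, -0.261, 0.03]), (0.58, [233.0, 232.0], [0.587, -0.139, 0.03])]
catch []
ledge [(0.9, [310.0, 190.0], [0.593, 0.152, 0.03])]
side [[-0.971, 0.138, -0.194, 0.23], [-0.238, -0.591, 0.771, 1.086], [-0.008, 0.795, 0.607, 0.923], [0.0, 0.0, 0.0, 1.0]] 376.2152511530352
hatch [(0.66, [233.0, 167.0], [0.687, -0.201, 0.03]), (0.6, [258.0, 190.0], [0.541, -0.064, 0.03])]
stand [(0.62, [232.0, 230.0], [0.564, 0.2, 0.05])]
grip [(0.84, [231.0, 166.0], [0.695, -0.205, 0.03]), (0.83, [257.0, 187.0], [0.549, -0.087, 0.03])]
lip [(
[... 247 characters left out ...]
001, 0.95, 0.311, 0.079], [0.0, -0.311, 0.95, 0.373], [0.0, 0.0, 0.0, 1.0]] 280.88993000073856
hatch [(0.79, [177.0, 238.0], [0.568, -0.105, 0.03]), (0.73, [274.0, 305.0], [0.703, -0.218, 0.03])]
stand [(0.57, [160.0, 49.0], [0.577, 0.126, 0.05]), (0.48, [177.0, 237.0], [0.575, -0.093, 0.05])]
grip [(0.73, [176.0, 240.0], [0.567, -0.108, 0.03]), (0.68, [273.0, 308.0], [0.701, -0.223, 0.03])]
lip [(0.74, [274.0, 307.0], [0.703, -0.222, 0.03])]
tongue [(0.86, [176.0, 238.0], [0.567, -0.106, 0.03]), (0.69, [274.0, 305.0], [0.703, -0.217, 0.03]), (0.37, [160.0, 48.0], [0.57, 0.129, 0.03])]
catch []
ledge [(0.71, [156.0, 44.0], [0.566, 0.133, 0.03]), (0.65, [174.0, 239.0], [0.565, -0.107, 0.03])]
```

View pics/s.png

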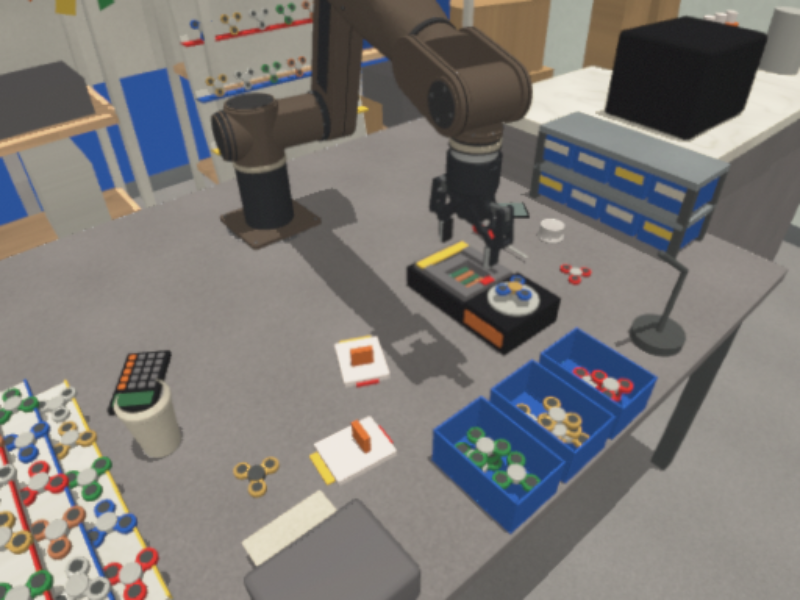

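View pics/a.png

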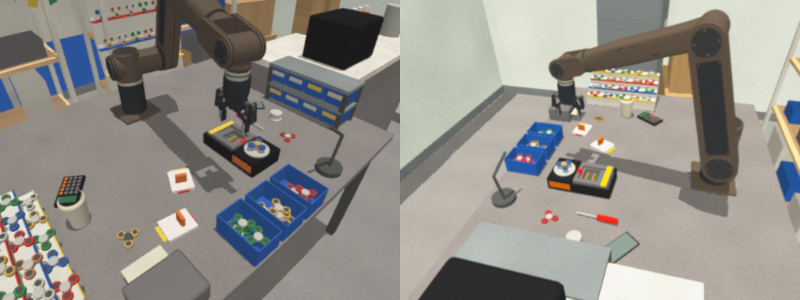

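The scene view shows the hatch that is meant (nearest the base) at about (361,358) with its red tongue towards the camera. The look-alike is at (355,448), and the stand is at (480,295) with its yellow ledge towards the base.

View pics/w.png

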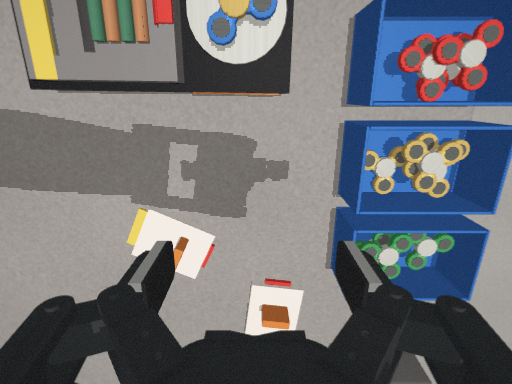

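The wrist view shows the hatch at (175,240): yellow lip at the upper left (137,228), red tongue at the lower right (208,255), turned about -25°. The stand is at the top left with its ledge at (38,35). I'll look from over the ledge next.

Request:
apply_moves --pt "-0.19 0.15 0.0 0 0 0" --pt "-0.19 0.15 0.0 0 0 0" --pt "-0.19 0.15 0.0 0 0 0" --pt "-0.19 0.15 0.0 0 0 0" --pt "-0.19 0.15 0.0 0 0 0" --pt "-0.19 0.15 0.0 0 0 0" --jaw 1

```text
time: 1.95
eef_pos: [0.5242, 0.1193, 0.2186]
tcp_rot: [0.707, 0.707, 0.0, 0.0]
contact_force: [0.1, 0.5, 0.0]
opening: 0.999
finger_force: 0.0
```

```bash
cat >> h.py <<'E'
def mask(im,c):
    h=cv2.cvtColor(im,cv2.COLOR_RGB2HSV); H,S,V=[h[...,i].astype(int) for i in range(3)]
    if c=='yellow': m=(abs(H-26)<6)&(S>130)&(V>120)
    if c=='red': m=((H<5)|(H>174))&(S>150)&(V>90)
    if c=='orange': m=(H>=5)&(H<16)&(S>150)&(V>60)
    if c=='white': m=(S<60)&(V>190)
    return m.astype(np.uint8)
def blobs(m,a=40):
    n,l,s,c=cv2.connectedComponentsWithStats(m)
    return [(c[i].round(1).tolist(),int(s[i,4]),cv2.boxPoints(cv2.minAreaRect(np.argwhere(l==i)[:,::-1].astype(np.float32))).round(1).tolist()) for i in range(1,n) if s[i,4]>a]
E
python3 - <<'E'
from h import *
im,C=snap('wrist','w2.png'); np.save('w2im.npy',im); np.savez('w2.npz',*C)
st=ctrl.get_state();print(st['time'],st['eef_pos'],st['contact_force'])
for c in ['yellow','red','orange','white']: print(c,blobs(mask(im,c)))
E
```

```text
2.0 [0.52416273 0.11914731 0.21843345] [ 0.87205645  0.36452368 -0.79743081]
yellow [([198.8, 162.1], 995, [[187.0, 123.80000305175781], [207.0, 123.0], [209.5, 187.89999389648438], [189.5, 188.6999969482422]]), ([241.7, 293.8], 277, [[230.0, 306.5], [246.0, 277.20001220703125], [253.5, 281.29998779296875], [237.5, 310.6000061035156]])]
red [([310.5, 133.3], 497, [[299.6000061035156, 144.8000030517578], [301.1000061035156, 120.80000305175781], [321.6000061035156, 122.0], [320.1000061035156, 146.10000610351562]]), ([507.5, 165.3], 177, [[502.0, 149.0], [511.0, 149.0], [511.0, 183.0], [502.0, 183.0]])]
orange [([282.8, 319.5], 342, [[274.0, 305.0], [291.0, 305.0], [291.0, 330.0], [274.0, 330.0]])]
white [([242.1, 12.4], 102, [[233.3000030517578, 16.799999237060547], [239.39999389648438, -0.20000000298023224], [252.1999969482422, 4.400000095367432], [246.10000610351562, 21.399999618530273]]), ([256.4, 35.0], 667, [[224.8000030517578, 15.300000190734863], [287.3999938964844, 5.900000095367432], [294.0, 50.0], [231.39999389648438, 59.400001525878906]]), ([211.7, 41.4], 507, [[184.10000610
[... 4464 characters left out ...]
779296875, 233.8000030517578], [415.6000061035156, 249.60000610351562]]), ([309.3, 245.2], 61, [[299.6000061035156, 241.8000030517578], [303.8999938964844, 236.1999969482422], [318.79998779296875, 247.60000610351562], [314.5, 253.1999969482422]]), ([481.0, 247.6], 104, [[475.79998779296875, 254.89999389648438], [479.6000061035156, 239.39999389648438], [486.8999938964844, 241.1999969482422], [483.1000061035156, 256.79998779296875]]), ([203.8, 311.7], 89, [[196.6999969482422, 317.20001220703125], [200.1999969482422, 303.29998779296875], [210.5, 305.8999938964844], [207.10000610351562, 319.79998779296875]]), ([508.0, 319.4], 79, [[504.0, 314.0], [511.0, 314.0], [511.0, 325.0], [504.0, 325.0]])]
```

View pics/w2.png

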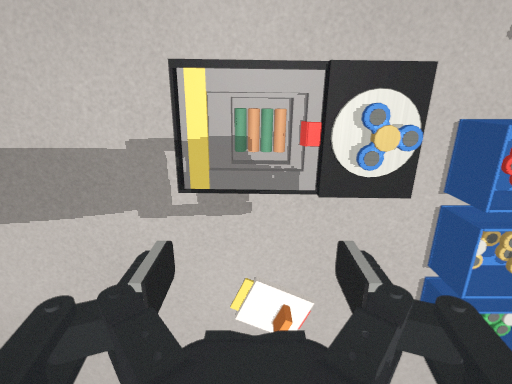

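The wrist view shows the stand squarely: ledge (198,128), catch (311,133), black outline about (169,59)-(437,199), and the hatch at (275,305). Next come two closer views with a baseline in x, to get the cassette's offset and height.

Request:
apply_moves --pt "-0.05 0.01 -0.085 0 0 0" --pt "-0.05 0.01 -0.085 0 0 0" --pt "-0.05 0.01 -0.085 0 0 0" --pt "-0.05 0.01 -0.085 0 0 0"

```text
time: 2.5
eef_pos: [0.4856, 0.1278, 0.1526]
tcp_rot: [0.707, 0.707, 0.002, 0.002]
contact_force: [0.4, -0.1, -0.6]
opening: 1.002
finger_force: 0.0
```

Run:
```python
from h import *
im,C=snap('wrist','w3.png'); np.save('w3im.npy',im); np.savez('w3.npz',*C)
```

Request:
apply_moves --pt "0.08 0 0 0 0 0" --pt "0.16 0 0 0 0 0" --pt "0.16 0 0 0 0 0" --pt "0.16 0 0 0 0 0" --pt "0.16 0 0 0 0 0"

```text
time: 3.18
eef_pos: [0.6105, 0.1282, 0.1512]
tcp_rot: [0.707, 0.707, 0.0, 0.0]
contact_force: [-0.3, -0.7, -0.7]
opening: 1.001
finger_force: 0.0
```

Run:
```python
from h import *
im,C=snap('wrist','w4.png'); np.save('w4im.npy',im); np.savez('w4.npz',*C)
print(ctrl.get_state()['time'])
a,b=np.load('w3im.npy'),im
cv2.imwrite('pics/w34.png',cv2.resize(np.vstack([a[:260],b[:260]])[:,:,::-1],(590,600)))
for i in (2,3,4):
  im=np.load(f'w{i}im.npy'); C=[v for v in np.load(f'w{i}.npz').values()]
  print(i,C[2][:3,3].round(4))
  for c in ['yellow','red']: print(c,[b for b in blobs(mask(im,c)) ])
```

```text
3.225
2 [0.5239 0.1986 0.3738]
yellow [([198.8, 162.1], 995, [[187.0, 123.80000305175781], [207.0, 123.0], [209.5, 187.89999389648438], [189.5, 188.6999969482422]]), ([241.7, 293.8], 277, [[230.0, 306.5], [246.0, 277.20001220703125], [253.5, 281.29998779296875], [237.5, 310.6000061035156]])]
red [([310.5, 133.3], 497, [[299.6000061035156, 144.8000030517578], [301.1000061035156, 120.80000305175781], [321.6000061035156, 122.0], [320.1000061035156, 146.10000610351562]]), ([507.5, 165.3], 177, [[502.0, 149.0], [511.0, 149.0], [511.0, 183.0], [502.0, 183.0]])]
3 [0.4847 0.2071 0.3078]
yellow [([227.4, 180.0], 1825, [[215.0, 142.0], [239.0, 142.0], [239.0, 219.0], [215.0, 219.0]]), ([269.7, 323.6], 86, [[259.70001220703125, 333.20001220703125], [273.0, 312.20001220703125], [281.5, 317.6000061035156], [268.20001220703125, 338.6000061035156]])]
red [([367.3, 152.7], 793, [[352.6000061035156, 166.8000030517578], [354.1000061035156, 137.5], [382.3999938964844, 139.0], [380.79998779296875, 168.3000030517578]]), ([404.1, 381.3], 111, [[392.0, 383.0], [392.0, 379.0], [419.0, 379.0], [419.0, 383.0]])]
4 [0.6101 0.2075 0.3064]
yellow [([83.4, 143.7], 3968, [[56.099998474121094, 71.19999694824219], [84.0999984741211, 65.80000305175781], [113.19999694824219, 218.8000030517578], [85.19999694824219, 224.10000610351562]]), ([483.5, 301.8], 45, [[477.0, 299.0], [488.6000061035156, 296.3999938964844], [490.79998779296875, 306.0], [479.1000061035156, 308.6000061035156]]), ([179.5, 326.7], 238, [[168.60000610351562, 336.79998779296875], [180.1999969482422, 313.6000061035156], [189.0, 318.0], [177.39999389648438, 341.20001220703125]])]
red [([225.7, 154.0], 658, [[215.0, 138.0], [237.0, 138.0], [237.0, 169.0], [215.0, 169.0]]), ([491.2, 190.3], 1109, [[470.0, 158.0], [511.0, 158.0], [511.0, 228.0], [470.0, 228.0]])]
```

View pics/w34.png

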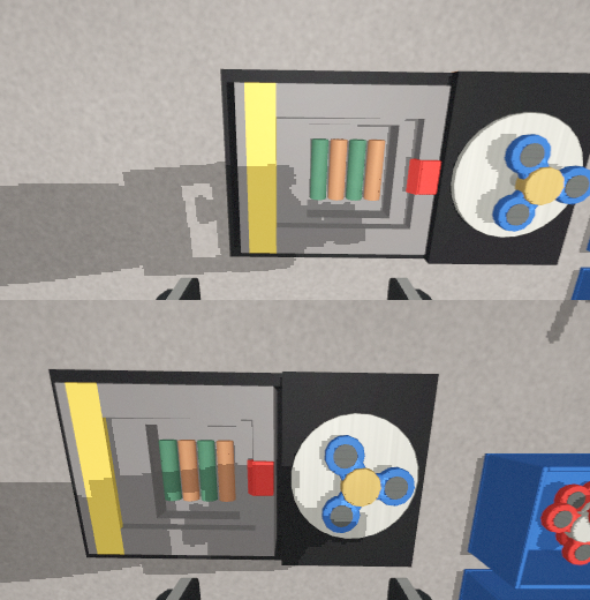

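The two closer views agree. The ledge's free edge is sharp at column 240 in w3 (top half) and at about 100 in w4, and the stand outline contrasts well with the bench. I'll fit the stand pose, and then the cassette offset, on these edges.

```bash
cat > fit.py <<'E'
from h import *
from scipy.optimize import least_squares
V=[(np.load(f'w{i}im.npy').astype(float),[v for v in np.load(f'w{i}.npz').values()]) for i in (2,3,4)]
def seg(a,b,n=25): return np.linspace(a,b,n+2)[1:-1]
def edge(ch,C,P,Pout,w=7):
    """edge offsets along projected direction P->Pout: where channel crosses halfway most steeply"""
    p=proj(C,P);q=proj(C,Pout);d=(q-p)/np.linalg.norm(q-p,axis=1)[:,None]
    t=np.arange(-w,w+.01,.25)
    s=p[:,None]+d[:,None]*t[:,None]
    v=cv2.remap(cv2.GaussianBlur(ch,(0,0),.7).astype(np.float32),s[...,0].astype(np.float32),s[...,1].astype(np.float32),1,borderValue=np.nan)
    g=np.gradient(v,axis=1); g[~np.isfinite(g)]=0
    k=g.argmax(1); off=t[k]; off[(g.max(1)<3)|(k<2)|(k>len(t)-3)]=np.nan
    off[(s[...,0]<3).any(1)|(s[...,0]>508).any(1)|(s[...,1]>235).any(1)|(s[...,1]<3).any(1)]=np.nan
    return off
def W(th,P):
    c,s=np.cos(th[2]),np.sin(th[2]); P=np.array(P,float)
    return np.c_[th[0]+c*P[:,0]-s*P[:,1],th[1]+s*P[:,0]+c*P[:,1],P[:,2]]
segs=[((-.09,-.075,.06),(-.09,.075,.06),(-1,0)),((.19,-.075,.06),(.19,.075,.06),(1,0)),((-.09,-.075,.06),(.19,-.075,.06),(0,-1)),((-.09,.075,.06),(.19,.075,.06),(0,1))]
def med(o):
    o=o.copy()
    if np.isfinite(o).sum()<4: return o*np.nan
    o[abs(o-np.nanmedian(o))>1.5]=np.nan; return o
def run(th,w):
    info=[];obs=[]
    for vi,(im,C) in enumerate(V):
        for si,(a,b,n) in enumerate(segs):
            S=seg(a,b);P=W(th,S);Q=W(th,S+np.r_[n,0]*.005)
            o=med(edge(im.mean(2),C,P,Q,w)); k=np.isfinite(o)
            info.append((vi,si,int(k.sum()),None if not k.any() else round(float(np.mean(o[k])),2)))
            if k.any():
                p=proj(C,P)[k];q=proj(C,Q)[k];d=(q-p)/np.linalg.norm(q-p,axis=1)[:,None]
                obs.append((C,S[k],d,p+d*o[k][:,None]))
    f=lambda t:np.concatenate([((proj(C,W(t,S))-m)*d).sum(1) for C,S,d,m in obs])
    r=least_squares(f,th,loss='soft_l1',x_scale=[.01,.01,.01]);return r.x,info,np.sqrt(np.mean(r.fun**2))
if __name__=='__main__':
    C=V[0][1]; c=onz(C,[[169,59],[437,62],[411,199],[178,193]],.06); print(c.round(3).tolist())
    m=c.mean(0); d=c[1]-c[0]+c[2]-c[3]; yaw=np.arctan2(d[1],d[0]); th=np.array([m[0]-.05*np.cos(yaw),m[1]-.05*np.sin(yaw),yaw]);print(th)
    for w in (10,8,5,5,5): th,info,e=run(th,w)
    print('stand',th.round(4),e); print(info); np.save('th.npy',th)
    # ledge free edge
    obs=[]
    for im,C in V:
        y=np.minimum(im[...,0],im[...,1])-im[...,2]
        S=seg((-.05,-.038,.0555),(-.05,.038,.0555)); P=W(th,S);Q=W(th,S+[.005,0,0])
        o=med(edge(-y,C,P,Q,16)); k=np.isfinite(o); p=proj(C,P)[k];q=proj(C,Q)[k];dd=(q-p)/np.linalg.norm(q-p,axis=1)[:,None]
        print('ledge',k.sum(),np.nanmean(o),np.nanstd(o)); obs.append((C,S[k],dd,p+dd*o[k][:,None]))
    f=lambda t:np.concatenate([((proj(C,W(th,S+[t[0],0,t[1]]))-m)*d).sum(1) for C,S,d,m in obs])
    r=least_squares(f,[0,0]);print('dx,dz',r.x.round(4),[x.round(2) for x in np.split(r.fun,np.cumsum([len(o[1]) for o in obs])[:-1])][0:0], np.sqrt(np.mean(r.fun**2)))
    for j,(C,S,d,m) in enumerate(obs): print(j,((proj(C,W(th,S+[r.x[0],0,r.x[1]]))-m)*d).sum(1).mean().round(2))
    # overlay
    im=V[2][0].astype(np.uint8)[:,:,::-1].copy()
    L=[((-.09,-.075,.06),(-.09,.075,.06)),((.19,-.075,.06),(.19,.075,.06)),((-.09,-.075,.06),(.19,-.075,.06)),((-.09,.075,.06),(.19,.075,.06))]
    dx,dz=r.x
    b=[(-.05,-.0425),(.058,-.0425),(.058,.0425),(-.05,.0425)]
    for z in (.06,.048): L+=[((b[i][0]+dx,b[i][1],z+dz),(b[(i+1)%4][0]+dx,b[(i+1)%4][1],z+dz)) for i in range(4)]
    for a,bb in L:
        p=proj(V[2][1],W(th,[a,bb])); cv2.line(im,tuple((p[0]*8).astype(int).tolist()),tuple((p[1]*8).astype(int).tolist()),(0,255,0),1,cv2.LINE_AA,3)
    cv2.imwrite('pics/ov.png',cv2.resize(im[40:240,20:400],(800,421),interpolation=cv2.INTER_CUBIC))
E
python3 fit.py
```

```text
[[0.437, 0.234, 0.06], [0.711, 0.231, 0.06], [0.71, 0.081, 0.06], [0.433, 0.089, 0.06]]
[ 0.52292275  0.15972047 -0.0212011 ]
stand [ 0.5218  0.1588 -0.012 ] 1.6561149199123604
[(0, 0, 25, -2.09), (0, 1, 25, -1.28), (0, 2, 15, -3.95), (0, 3, 25, -0.1), (1, 0, 25, -1.58), (1, 1, 9, -2.14), (1, 2, 10, -0.8), (1, 3, 23, -0.29), (2, 0, 0, None), (2, 1, 25, -1.19), (2, 2, 0, None), (2, 3, 25, 0.05)]
ledge 25 -0.29 0.31368774282716244
ledge 25 0.34 0.21071307505705478
ledge 25 -1.6 0.27386127875258304
dx,dz [0.0004 0.0035] [] 0.30417979516042953
0 0.14
1 -0.09
2 -0.01
```

View pics/ov.png

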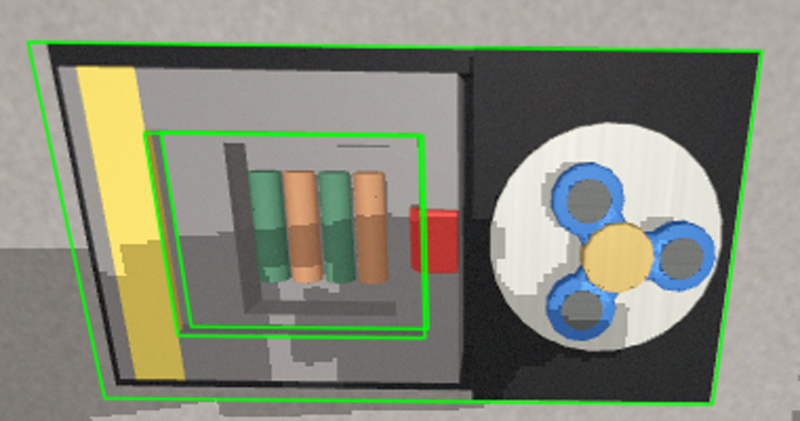

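The overlay fits the right block and the bay, but the left frame (x<73) lies inside the drawn outline. Its black top must be lower than 60 mm there. I'll refit with that height free.

```bash
cat > fit2.py <<'E'
import fit; from fit import *
th=np.load('th.npy'); zl=.045
def segsL(zl): return [((-.09,-.075,zl),(-.09,.075,zl),(-1,0),1),((.19,-.075,.06),(.19,.075,.06),(1,0),0),((.078,-.075,.06),(.19,-.075,.06),(0,-1),0),((.078,.075,.06),(.19,.075,.06),(0,1),0),((-.09,-.075,zl),(.07,-.075,zl),(0,-1),1),((-.09,.075,zl),(.07,.075,zl),(0,1),1)]
for w in (8,6,5,4,4):
    obs=[];info=[]
    for vi,(im,C) in enumerate(V):
        for si,(a,b,n,l) in enumerate(segsL(zl)):
            S=seg(a,b);P=W(th,S);Q=W(th,S+np.r_[n,0]*.005)
            o=med(edge(im.mean(2),C,P,Q,w));k=np.isfinite(o)
            if k.sum()>4:
                p=proj(C,P)[k];q=proj(C,Q)[k];d=(q-p)/np.linalg.norm(q-p,axis=1)[:,None]
                obs.append((C,S[k],d,p+d*o[k][:,None],l,(vi,si)))
    def pts(t,S,l):
        S=S.copy()
        if l: S[:,2]=t[3]
        return W(t,S)
    f=lambda t:np.concatenate([((proj(C,pts(t,S,l))-m)*d).sum(1) for C,S,d,m,l,_ in obs])
    r=least_squares(f,np.r_[th,zl],loss='soft_l1',f_scale=.5,x_scale=.01); th,zl=r.x[:3],r.x[3]
print('stand',th.round(4),'zl',zl.round(4))
for C,S,d,m,l,i in obs: print(i,len(S),((proj(C,pts(r.x,S,l))-m)*d).sum(1).mean().round(2),end='; ')
np.save('th.npy',th)
obs=[]
for im,C in V:
    y=np.minimum(im[...,0],im[...,1])-im[...,2]
    S=seg((-.05,-.038,.0555),(-.05,.038,.0555)); P=W(th,S);Q=W(th,S+[.005,0,0])
    o=med(edge(-y,C,P,Q,16)); k=np.isfinite(o); p=proj(C,P)[k];q=proj(C,Q)[k];dd=(q-p)/np.linalg.norm(q-p,axis=1)[:,None]
    obs.append((C,S[k],dd,p+dd*o[k][:,None]))
def g(t): return np.concatenate([((proj(C,W(th+[0,0,t[2]],S+[t[0],0,t[1]]))-m)*d).sum(1) for C,S,d,m in obs])
r=least_squares(g,[0,0,0],x_scale=.01);print('\nledge dx,dz,dyaw',r.x.round(4),np.sqrt(np.mean(r.fun**2)))
# red catch centre y
for im,C in V:
    b=[b for b in blobs(mask(im.astype(np.uint8),'red'))][0]; P=onz(C,[b[0]],.062)[0]; c,s=np.cos(th[2]),np.sin(th[2]);e=P[:2]-th[:2]
    print('catch in stand',np.round([c*e[0]+s*e[1],-s*e[0]+c*e[1]],4))
# hatch, w2/w4: yellow lip, orange
E
python3 fit2.py
```

```text
stand [ 0.5208  0.1597 -0.0151] zl 0.0488
(0, 0) 25 0.2; (0, 1) 25 0.27; (0, 2) 25 0.37; (0, 3) 25 0.13; (0, 4) 25 0.08; (0, 5) 25 0.0; (1, 0) 25 0.26; (1, 1) 9 0.78; (1, 2) 25 0.37; (1, 3) 21 0.3; (1, 4) 25 -0.16; (1, 5) 25 0.06; (2, 0) 25 -0.0; (2, 1) 25 0.04; (2, 2) 21 0.46; (2, 3) 25 0.11; (2, 4) 25 -0.12; (2, 5) 25 -0.06; 
ledge dx,dz,dyaw [ 0.0014  0.0034 -0.0013] 0.2961895239649509
catch in stand [0.0648 0.0002]
catch in stand [0.0648 0.    ]
catch in stand [ 0.0641 -0.0002]
```

Request:
apply_moves --pt "-0.04 -0.07 0.04 0 0 0" --pt "-0.04 -0.14 0.04 0 0 0" --pt "-0.04 -0.21 0.04 0 0 0" --pt "-0.04 -0.21 0.04 0 0 0" --pt "-0.04 -0.21 0.04 0 0 0" --pt "-0.04 -0.21 0.04 0 0 0"

```text
time: 3.98
eef_pos: [0.5787, -0.0386, 0.1823]
tcp_rot: [0.706, 0.708, 0.0, -0.0]
contact_force: [0.8, -0.7, 0.1]
opening: 1.004
finger_force: 0.0
```

Run:
```python
from h import *
im,C=snap('wrist','w5.png'); np.save('w5im.npy',im); np.savez('w5.npz',*C)
print(ctrl.get_state()['time'])
for c in ['yellow','red','orange']: print(c,blobs(mask(im,c)))
```

```text
4.025
yellow [([116.6, 14.4], 751, [[103.0, 0.0], [130.0, 0.0], [130.0, 29.0], [103.0, 29.0]]), ([498.2, 124.4], 69, [[489.3999938964844, 128.5], [502.3999938964844, 113.9000015258789], [507.8999938964844, 118.80000305175781], [495.0, 133.39999389648438]]), ([196.3, 210.7], 445, [[182.5, 228.39999389648438], [200.10000610351562, 189.0], [209.6999969482422, 193.3000030517578], [192.10000610351562, 232.6999969482422]]), ([323.2, 337.9], 45, [[311.79998779296875, 337.6000061035156], [312.0, 335.70001220703125], [334.1000061035156, 338.1000061035156], [333.8999938964844, 340.1000061035156]])]
red [([273.6, 245.0], 60, [[266.1000061035156, 256.5], [279.70001220703125, 231.89999389648438], [281.5, 232.8000030517578], [267.79998779296875, 257.5]])]
orange [([331.0, 51.4], 664, [[280.0, 53.900001525878906], [280.1000061035156, 47.20000076293945], [384.0, 49.0], [383.8999938964844, 55.70000076293945]]), ([244.1, 242.9], 478, [[228.5, 258.1000061035156], [247.5, 222.10000610351562], [259.29998779296875, 228.3000030517578], [240.3000030517578, 264.29998779296875]]), ([340.8, 311.0], 380, [[329.0, 301.0], [345.79998779296875, 295.3999938964844], [354.20001220703125, 320.6000061035156], [337.3999938964844, 326.20001220703125]])]
```

View pics/w5.png

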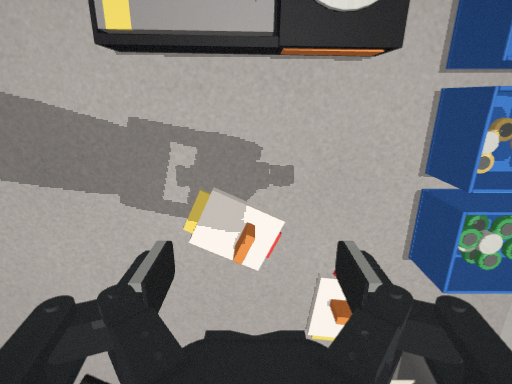

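The view shows the hatch plate with corners at about (213,189), (284,221), (261,269) and (190,238). The yellow lip is at the upper left, the red tongue at the right, and the fin at (244,243).

Run:
```python
import fit; from fit import *
im=np.load('w5im.npy').astype(float);C=[v for v in np.load('w5.npz').values()]
px=[[213,189],[284,221],[261,269],[190,238]]
c=onz(C,px,.012); print('sides',[np.linalg.norm(c[i]-c[(i+1)%4]).round(4) for i in range(4)])
d=c[1]-c[0]+c[2]-c[3]; th=np.r_[c.mean(0)[:2],np.arctan2(d[1],d[0])]; print(th)
sg=[((-.046,.04,.012),(.046,.04,.012),(0,1)),((-.046,-.04,.012),(.046,-.04,.012),(0,-1)),((-.05,-.036,.012),(-.05,.036,.012),(-1,0)),((.05,-.036,.012),(.05,.036,.012),(1,0))]
def edge2(ch,C,P,Q,w):
    return edge(ch,C,P,Q,w)
B=im[...,2]  # blue channel: white vs yellow/red/bench
_h=fit.edge
for w in (6,4,3):
    obs=[]
    for i,(a,b,n) in enumerate(sg):
        S=seg(a,b);P=W(th,S);Q=W(th,S+np.r_[n,0]*.005)
        # shift rows up to evade row limit in edge
        p=proj(C,P);q=proj(C,Q);d=(q-p)/np.linalg.norm(q-p,axis=1)[:,None];t=np.arange(-w,w+.01,.25)
        s=(p[:,None]+d[:,None]*t[:,None]).astype(np.float32)
        v=cv2.remap(cv2.GaussianBlur(B,(0,0),.7).astype(np.float32),s[...,0],s[...,1],1)
        g=-np.gradient(v,axis=1);o=t[g.argmax(1)];o[g.max(1)<4]=np.nan;o=med(o);k=np.isfinite(o)
        obs.append((S[k],d[k],(p+d*o[:,None])[k]))
    f=lambda t:np.concatenate([((proj(C,W(t,S))-m)*d).sum(1) for S,d,m in obs])
    r=least_squares(f,th,loss='soft_l1',f_scale=.5,x_scale=.01);th=r.x
print('hatch',th.round(4),np.degrees(th[2]),[(len(o[0]),((proj(C,W(th,o[0]))-o[2])*o[1]).sum(1).mean().round(2)) for o in obs])
print('grip xy',W(th,[[.012,0,.0295]]), 'proj of fin top',proj(C,W(th,[[.012,0,.047]])))
np.save('hatch.npy',th)
st=ctrl.get_state();print(st['eef_pos'],st['tcp_rot'],st['qpos'].tolist() if hasattr(st['qpos'],'tolist') else st['qpos'])
print(R.from_quat(st['tcp_rot']).as_matrix().round(2))
```

```text
sides [np.float64(0.098), np.float64(0.0764), np.float64(0.1034), np.float64(0.0746)]
[ 0.55626151 -0.12367507 -0.4597632 ]
hatch [ 0.5544 -0.1261 -0.4395] -25.179570930860482 [(14, np.float64(0.01)), (21, np.float64(0.0)), (25, np.float64(-0.01)), (25, np.float64(-0.01))]
grip xy [[ 0.56528143 -0.13125169  0.0295    ]] proj of fin top [[243.40925083 249.7066943 ]]
[ 0.57881112 -0.0384905   0.18227687] [ 7.06388479e-01  7.07824348e-01  7.54065637e-05 -6.10472631e-05] [-0.24131768145862642, 0.11127174141459097, 1.8479389009042169, 0.00020767694396070616, 1.1824086128797047, -0.24342695714386522]
[[-0.  1.  0.]
 [ 1.  0.  0.]
 [ 0.  0. -1.]]
```

Request:
apply_moves --pt "-0.005 -0.04 -0.03 0 0 -0.2" --pt "-0.01 -0.08 -0.06 0 0 -0.4" --pt "-0.017 -0.116 -0.09 0 0 -0.56" --pt "-0.017 -0.116 -0.1 0 0 -0.56" --pt "-0.017 -0.116 -0.13 0 0 -0.56" --pt "-0.017 -0.116 -0.16 0 0 -0.56" --pt "-0.017 -0.116 -0.175 0 0 -0.56" --pt "-0.017 -0.116 -0.182 0 0 -0.56" --pt "-0.017 -0.116 -0.182 0 0 -0.56" --pt "-0.017 -0.116 -0.182 0 0 -0.56" --jaw 0.5 --squeeze 80

```text
time: 5.28
eef_pos: [0.5662, -0.1329, 0.0377]
tcp_rot: [0.844, 0.536, 0.001, 0.001]
contact_force: [-0.4, -0.2, 0.3]
opening: 0.498
finger_force: 0.0
```

Request:
apply_moves --pt "0 0 0 0 0 0" --pt "0 0 0 0 0 0" --pt "0 0 0 0 0 0" --pt "0 0 0 0 0 0" --pt "0 0 0 0 0 0" --pt "0 0 0 0 0 0" --jaw 0

```text
time: 6.02
eef_pos: [0.5654, -0.1328, 0.0366]
tcp_rot: [0.844, 0.536, -0.0, -0.0]
contact_force: [-0.8, 0.5, 0.2]
opening: 0.0
finger_force: 0.0
```

Run:
```python
from h import *
s=ctrl.get_state(); print({k:np.round(s[k],4).tolist() for k in ['time','eef_pos','contact_force','wrist_torque','opening','finger_force']})
M=R.from_quat(s['tcp_rot']).as_matrix();print(M.round(3),np.degrees(np.arctan2(M[1,1],M[0,1])))
```

```text
{'time': 6.025, 'eef_pos': [0.5654, -0.1328, 0.0366], 'contact_force': [-0.752, 0.4917, 0.2458], 'wrist_torque': [-0.0506, 0.0236, -0.0172], 'opening': 0.0001, 'finger_force': 0.0}
[[ 0.426  0.905 -0.   ]
 [ 0.905 -0.426  0.   ]
 [ 0.    -0.    -1.   ]] -25.199692339735044
```

The jaws shut on nothing, so I'll look before mending it.

Run:
```python
from h import *
a,C=snap('wrist');b,Cs=snap('scene')
P=proj(Cs,[ctrl.get_state()['eef_pos']])[0];print(P)
x,y=(P-[64,70]).astype(int)
cr=cv2.resize(b[y:y+130,x:x+130],(384,384),interpolation=cv2.INTER_CUBIC)
cv2.imwrite('pics/c1.png',cv2.resize(np.hstack([a,cr]),(800,343))[:,:,::-1])
for c in ['orange','yellow']: print(c,blobs(mask(a,c)))
```

```text
[230.20600347 225.23765402]
orange [([253.7, 208.6], 780, [[244.0, 188.0], [263.0, 188.0], [263.0, 228.0], [244.0, 228.0]]), ([491.0, 274.6], 1991, [[457.5, 261.1000061035156], [510.8999938964844, 247.8000030517578], [523.5999755859375, 298.3999938964844], [470.20001220703125, 311.70001220703125]])]
yellow [([156.1, 206.0], 1178, [[143.8000030517578, 168.3000030517578], [159.1999969482422, 166.39999389648438], [169.0, 244.8000030517578], [153.60000610351562, 246.6999969482422]]), ([479.8, 328.2], 160, [[447.6000061035156, 334.5], [510.8999938964844, 319.6000061035156], [511.5, 322.1000061035156], [448.20001220703125, 336.8999938964844]])]
```

View pics/c1.png

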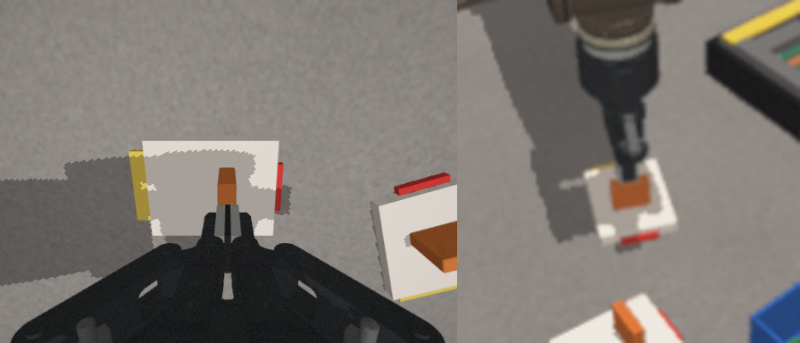

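Run:
```python
from h import *
C=cam('wrist');s=ctrl.get_state();e=np.array(s['eef_pos'])
print('tip px',proj(C,[e,e-[0,0,.019]]).round(1).tolist())
th=np.load('hatch.npy');c,sn=np.cos(th[2]),np.sin(th[2])
W=lambda P:[[th[0]+c*p[0]-sn*p[1],th[1]+sn*p[0]+c*p[1],p[2]] for p in P]
print(proj(C,W([(-.05,.04,.012),(.05,.04,.012),(.05,-.04,.012),(.012,.02,.047),(.012,-.02,.047)])).round(1).tolist())
print('obs plate TL,TR (px)',np.array([[143,141],[279,141],[273,236]])/.893)
q=onz(C,np.array([[143,141],[279,141],[273,236]])/.893,.012);print(q)
u=np.array([c,sn]);v=np.array([-sn,c])
print([( (p[:2]-th[:2])@u,(p[:2]-th[:2])@v) for p in q])
# scene-cam check
I,S=snap('scene')
print('scene orange',[ (b[0],onz(S,[b[0]],.03)[0].round(4).tolist()) for b in blobs(mask(I,'orange'),20) if abs(b[0][0]-230)<60 and abs(b[0][1]-240)<80])
I,S=snap('side')
print('side orange',[ (b[0],b[1],onz(S,[b[0]],.03)[0].round(4).tolist()) for b in blobs(mask(I,'orange'),15)])
print(ctrl.get_calibration('wrist'))
```

```text
tip px [[254.6, 231.6], [254.7, 218.6]]
[[158.1, 157.0], [311.9, 156.8], [305.2, 263.4], [253.3, 205.5], [253.5, 267.7]]
obs plate TL,TR (px) [[160.1343785  157.89473684]
 [312.4300112  157.89473684]
 [305.71108623 264.27771557]]
[[ 0.52706476 -0.06975274  0.012     ]
 [ 0.61671011 -0.11203764  0.012     ]
 [ 0.58270479 -0.18447139  0.012     ]]
[(np.float64(-0.048750421246378045), np.float64(0.03939570967669809)), (np.float64(0.050367119401160426), np.float64(0.03926897908443235)), (np.float64(0.05041044730452193), np.float64(-0.04074981678717271))]
scene orange [([231.2, 228.0], [0.5701, -0.1334, 0.03]), ([230.4, 278.6], [0.7054, -0.2374, 0.03])]
side orange [([325.9, 149.4], 21, [0.3135, -0.4384, 0.03]), ([231.7, 162.3], 45, [0.7036, -0.235, 0.03]), ([255.9, 180.5], 47, [0.5652, -0.1258, 0.03]), ([239.1, 224.7], 16, [0.5547, 0.1481, 0.03]), ([247.5, 225.7], 17, [0.5245, 0.1463, 0.03]), ([204.0, 237.0], 226, [0.6532, 0.2352, 0.03])]
{'fx': 280.88993000073856, 'fy': 280.88993000073856, 'cx': 254.62883042284938, 'cy': 187.50200723109552, 'dist_coeffs': array([0.00229989, 0.        , 0.        , 0.        , 0.        ]), 'hand_eye': array([[-1.01348643e-03,  9.50262812e-01,  3.11447527e-01,
         7.92729307e-02],
       [ 9.99999453e-01,  8.82837548e-04,  5.60473810e-04,
         1.11642929e-04],
       [ 2.57639848e-04,  3.11447924e-01, -9.50263187e-01,
        -1.55176252e-01],
       [ 0.00000000e+00,  0.00000000e+00,  0.00000000e+00,
         1.00000000e+00]])}
```

Run:
```python
from h import *
print(ctrl.nose_length, ctrl.get_state()['opening'],ctrl.get_state()['eef_pos'])
a,C=snap('wrist')
e=np.array(ctrl.get_state()['eef_pos'])
Rt=R.from_quat(ctrl.get_state()['tcp_rot']).as_matrix()
for n,p in {'tip +11':(.011,0,.019),'tip -11':(-.011,0,.019),'tcp+11':(.011,0,0),'z-30 +11':(.011,0,-.03)}.items(): print(n,proj(C,[e+Rt@p]).round(1).tolist())
for r in (200,215,225,232,240,250,260): print(r,[tuple(int(x) for x in a[r,c]) for c in range(234,278,4)])
b,S=snap('scene')
for r in range(195,240,4): print(r,[tuple(int(x) for x in b[r,c]) for c in range(216,248,4)])
print('scene proj: tip,tcp',proj(S,[e-[0,0,.019],e,e+[0,0,.03]]).round(1).tolist())
th=np.load('hatch.npy');c,sn=np.cos(th[2]),np.sin(th[2])
W=lambda P:[[th[0]+c*p[0]-sn*p[1],th[1]+sn*p[0]+c*p[1],p[2]] for p in P]
print('fin',proj(S,W([(.018,.02,.047),(.018,-.02,.047),(.018,.02,.012),(.018,-.02,.012)])).round(1).tolist())
```

```text
0.019 0.002759627377122427 [ 0.56536571 -0.13278685  0.03658765]
tip +11 [[254.7, 203.4]]
tip -11 [[254.7, 233.2]]
tcp+11 [[254.7, 215.0]]
z-30 +11 [[254.7, 239.3]]
200 [(165, 159, 151), (169, 162, 155), (167, 160, 153), (124, 68, 34), (124, 65, 27), (124, 66, 28), (127, 72, 37), (124, 68, 33), (167, 160, 153), (166, 159, 153), (167, 162, 154)]
215 [(168, 161, 155), (167, 161, 154), (168, 162, 154), (150, 84, 41), (152, 86, 42), (149, 81, 36), (150, 84, 39), (148, 83, 38), (167, 161, 154), (168, 160, 155), (168, 160, 154)]
225 [(167, 158, 153), (169, 162, 156), (167, 159, 154), (150, 85, 38), (151, 87, 45), (152, 86, 40), (148, 83, 39), (147, 84, 38), (166, 159, 153), (167, 159, 153), (165, 159, 152)]
232 [(167, 158, 153), (167, 161, 155), (140, 136, 131), (103, 104, 100), (102, 104, 99), (27, 30, 29), (98, 98, 94), (102, 100, 98), (100, 100, 98), (167, 160, 154), (166, 159, 152)]
240 [(21, 29, 23), (25, 29, 30), (99, 99, 96), (100, 101, 96), (105, 104, 102), (15, 22, 19), (77, 78, 76), (103, 103, 99), (103, 102, 97), (28, 30, 30), (32, 33, 34)]
250 [(26, 25, 30), (29, 31, 34), (102,
[... 1299 characters left out ...]
(179, 170, 161)]
227 [(159, 150, 142), (166, 158, 149), (148, 107, 83), (152, 82, 40), (153, 82, 41), (154, 83, 43), (165, 155, 146), (233, 226, 218)]
231 [(127, 121, 114), (167, 158, 149), (157, 130, 116), (154, 84, 42), (154, 83, 43), (153, 85, 46), (166, 154, 145), (236, 229, 221)]
235 [(100, 97, 93), (166, 157, 148), (164, 154, 144), (166, 155, 145), (167, 158, 149), (192, 181, 171), (173, 164, 155), (236, 230, 222)]
239 [(95, 90, 87), (174, 164, 155), (172, 163, 154), (167, 159, 150), (166, 157, 149), (238, 232, 224), (238, 231, 224), (232, 225, 217)]
scene proj: tip,tcp [[230.6, 230.2], [230.2, 225.2], [229.6, 217.2]]
fin [[238.1, 222.3], [223.6, 225.1], [238.6, 231.5], [224.5, 234.2]]
```

Scene and wrist pixels both put the shut fingertips at about the height of the fin's top (z≈0.047). That is roughly 30 mm farther back than the stated 19 mm ahead of the TCP, while the hatch pose itself is confirmed. I'll open and go down in small steps, watching the force.

Request:
apply_moves --pt "0 0 0 0 0 0" --pt "0 0 0 0 0 0" --pt "0 0 0 0 0 0" --pt "0 0 -0.004 0 0 0" --pt "0 0 -0.004 0 0 0" --jaw 0.5

```text
time: 6.95
eef_pos: [0.5651, -0.1326, 0.033]
tcp_rot: [0.844, 0.536, -0.0, -0.0]
contact_force: [1.0, 0.8, -0.3]
opening: 0.502
finger_force: 0.0
```

Run:
```python
from h import *
s=ctrl.get_state();print(s['time'],s['eef_pos'],s['contact_force'],s['opening'])
a,C=snap('wrist','w6.png')
g=a.astype(int); m=((abs(g[...,0]-g[...,1])<8)&(abs(g[...,1]-g[...,2])<9)&(g.mean(2)<112)).astype(np.uint8)
m[:150]=0
for r in range(190,300,8): 
    x=np.flatnonzero(m[r]); x=x[(x>120)&(x<400)]
    print(r, (x[x<255].max() if (x<255).any() else None),(x[x>=255].min() if (x>=255).any() else None))
Rt=R.from_quat(s['tcp_rot']).as_matrix();e=np.array(s['eef_pos'])
for z in (.019,.006,-.01,-.024): print(z,proj(C,[e+Rt@p for p in ((.011,-.021,z),(.011,.021,z))]).round(1).tolist())
```

```text
6.95 [ 0.56505427 -0.13262791  0.03296824] [ 0.96611188  0.82855388 -0.32539348] 0.5019977902795724
190 144 None
198 145 None
206 146 319
214 147 318
222 148 318
230 215 294
238 216 293
246 216 293
254 217 293
262 217 293
270 244 264
278 254 255
286 254 255
294 254 255
0.019 [[223.1, 203.5], [286.2, 203.5]]
0.006 [[220.8, 211.2], [288.4, 211.1]]
-0.01 [[217.6, 222.2], [291.7, 222.2]]
-0.024 [[214.2, 233.8], [295.0, 233.7]]
```

View pics/w6.png

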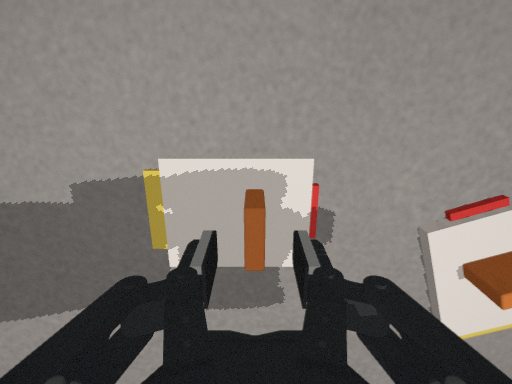

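The view shows the fin (255,230) centred between the pads, whose tips end at row 230, some 20 mm behind the reported TCP. The fingers are effectively shorter than stated, so I'll go 24 mm lower and grip.

Request:
apply_moves --pt "0 0 -0.01 0 0 0" --pt "0 0 -0.02 0 0 0" --pt "0 0 -0.025 0 0 0" --pt "0 0 -0.03 0 0 0" --pt "0 0 -0.03 0 0 0"

```text
time: 7.62
eef_pos: [0.5651, -0.1327, 0.009]
tcp_rot: [0.844, 0.536, -0.0, -0.0]
contact_force: [-0.1, -0.2, -0.3]
opening: 0.5
finger_force: 0.0
```

Request:
apply_moves --pt "0 0 0 0 0 0" --pt "0 0 0 0 0 0" --pt "0 0 0 0 0 0" --pt "0 0 0 0 0 0" --pt "0 0 0 0 0 0" --jaw 0

```text
time: 8.25
eef_pos: [0.5659, -0.133, 0.0099]
tcp_rot: [0.844, 0.536, 0.0, 0.001]
contact_force: [1.5, -1.2, 3.2]
opening: 0.124
finger_force: 79.8
```

Gripped: opening 0.124, 80 N. Now lift, turn in line with the stand, and carry the hatch over.

Request:
apply_moves --pt "0 0 0.03 0 0 0" --pt "0 0 0.08 0 0 0" --pt "0 0 0.14 0 0 0" --pt "-0.002 0.04 0.175 0 0 0.08" --pt "-0.005 0.1 0.175 0 0 0.2" --pt "-0.01 0.16 0.175 0 0 0.32" --pt "-0.015 0.22 0.175 0 0 0.44" --pt "-0.019 0.28 0.175 0 0 0.54" --pt "-0.019 0.34 0.175 0 0 0.54" --pt "-0.019 0.364 0.175 0 0 0.54" --pt "-0.019 0.364 0.175 0 0 0.54" --pt "-0.019 0.364 0.175 0 0 0.54"

```text
time: 9.75
eef_pos: [0.5501, 0.1572, 0.149]
tcp_rot: [0.713, 0.701, -0.001, -0.0]
contact_force: [0.5, 0.5, -1.4]
opening: 0.123
finger_force: 79.3
```

Request:
apply_moves --pt "0 0 0 -0.002 -0.1 0" --pt "0 0 0 -0.004 -0.25 0" --pt "0 0 0 -0.006 -0.38 0" --pt "0 0 0 -0.006 -0.38 0" --pt "0 0 0 -0.006 -0.38 0" --pt "0 0 0 -0.006 -0.38 0" --pt "0 0 0 -0.006 -0.38 0"

```text
time: 10.62
eef_pos: [0.5508, 0.1582, 0.1496]
tcp_rot: [0.705, 0.694, 0.104, 0.106]
contact_force: [-0.4, -0.1, -0.9]
opening: 0.128
finger_force: 79.3
```

```bash
cat > st.py <<'E'
from h import *
th=np.load('th.npy')
s=ctrl.get_state();M=R.from_quat(s['tcp_rot']).as_matrix()
c,sn=np.cos(th[2]),np.sin(th[2]);Rs=np.array([[c,sn,0],[-sn,c,0],[0,0,1]])
H=Rs@np.c_[M[:,1],M[:,0],-M[:,2]]   # hatch axes in stand frame (x=tool y)
p=Rs@(np.array(s['eef_pos'])-[*th[:2],0])
o=p-H@[.012,-.0014,.0095]
f=lambda v:np.round(v*1000,1).tolist()
print('t',round(s['time'],2),'F',np.round(s['contact_force'],1).tolist(),'tq',np.round(s['wrist_torque'],2).tolist(),'open',round(s['opening'],3),'grip',round(s['finger_force'],1))
print('tcp(stand)',f(p),'origin',f(o),'liptip bottom',f(o+H@[-.064,0,0]),'tongue',f(o+H@[.056,0,0]))
print('tilt',np.degrees(np.arcsin(H[2,0])).round(2),'yaw',np.degrees(np.arctan2(H[1,0],H[0,0])).round(2),'roll',np.degrees(np.arcsin(H[2,1])).round(2))
E
python3 st.py
python3 - <<'E'
from h import *
st=ctrl.get_state(); a,C=snap('wrist'); b,_=snap('side'); d,_=snap('scene')
Sd=cam('side');p=proj(Sd,[st['eef_pos']])[0].astype(int);sc=cam('scene');q=proj(sc,[st['eef_pos']])[0].astype(int)
cr=lambda i,p:cv2.resize(i[p[1]-60:p[1]+60,p[0]-60:p[0]+60],(400,400),interpolation=cv2.INTER_CUBIC)
cv2.imwrite('pics/c2.png',np.hstack([cr(b,p),cr(d,q)])[:,:,::-1]); cv2.imwrite('pics/w7.png',a[:,:,::-1])
E
```

```text
t 10.62 F [-0.4, -0.1, -0.9] tq [-0.02, 0.27, 0.04] open 0.128 grip 79.3
tcp(stand) [30.1, -1.0, 149.6] origin [21.4, 0.4, 137.0] liptip bottom [-39.8, 0.5, 118.2] tongue [74.9, 0.4, 153.5]
tilt 17.1 yaw -0.06 roll 0.0
```

View pics/c2.png

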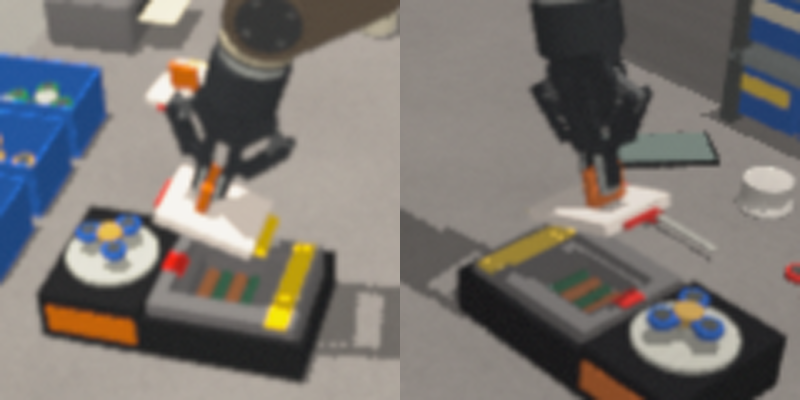

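The side and scene crops show the hatch held above the bay, lip end down towards the yellow ledge and tongue up. I'll check the grip numerically against blob positions, then descend.

Run:
```python
from st import *
w=lambda P:(Rs.T@np.array(P).T).T+[*th[:2],0]
for n in ('side','scene'):
    im,C=snap(n)
    pr=lambda P:proj(C,[w(P)])[0].round(1).tolist()
    print(n,'lip top mid',pr(o+H@[-.057,0,.004]),'tongue mid',pr(o+H@[.053,0,.003]),'fin top',pr(o+H@[.012,0,.047]),'catch',pr(np.array([.065,0,.066])),'ledge top mid',pr(np.array([-.06,0,.0634])))
    q=np.array(pr(o))
    for c in ('yellow','red','orange'): print(c,[(b[0],b[1]) for b in blobs(mask(im,c),6) if np.linalg.norm(np.array(b[0])-q)<55])
```

```text
t 10.78 F [0.5, 1.0, -1.5] tq [-0.06, 0.26, 0.0] open 0.118 grip 79.3
tcp(stand) [29.6, -0.8, 149.4] origin [21.0, 0.6, 136.8] liptip bottom [-40.2, 0.6, 118.0] tongue [74.5, 0.5, 153.2]
tilt 17.08 yaw -0.04 roll -0.0
side lip top mid [256.5, 209.4] tongue mid [225.8, 197.2] fin top [240.3, 192.3] catch [229.2, 217.6] ledge top mid [264.1, 224.1]
yellow [([256.4, 210.7], 45), ([209.4, 208.8], 17), ([263.4, 225.7], 181)]
red [([229.1, 218.2], 39)]
orange [([231.8, 162.5], 48), ([239.0, 195.9], 41), ([239.3, 224.3], 7), ([247.7, 225.7], 7), ([204.0, 237.0], 227)]
scene lip top mid [288.9, 148.9] tongue mid [314.4, 154.4] fin top [302.3, 138.4] catch [310.2, 178.4] ledge top mid [282.6, 161.6]
yellow [([280.3, 164.0], 137)]
red [([315.5, 155.0], 17), ([311.1, 179.1], 29)]
orange [([300.6, 146.4], 43)]
```

Request:
apply_moves --pt "0 0 -0.03 0 0 0" --pt "0 0 -0.055 0 0 0" --pt "0 0 -0.07 0 0 0" --pt "0 0 -0.075 0 0 0" --pt "0 0 -0.075 0 0 0" --pt "0 0 -0.075 0 0 0"

```text
time: 11.62
eef_pos: [0.5509, 0.1585, 0.0905]
tcp_rot: [0.705, 0.694, 0.105, 0.107]
contact_force: [0.4, 0.5, -1.4]
opening: 0.12
finger_force: 79.4
```

```bash
python3 st.py
```

```text
t 11.62 F [0.4, 0.5, -1.4] tq [0.03, 0.18, 0.05] open 0.12 grip 79.4
tcp(stand) [30.2, -0.7, 90.5] origin [21.5, 0.7, 77.8] liptip bottom [-39.6, 0.7, 58.9] tongue [75.0, 0.7, 94.4]
tilt 17.21 yaw -0.04 roll 0.01
```

Request:
apply_moves --pt "0 0 -0.0015 0 0 0" --pt "0 0 -0.003 0 0 0" --pt "0 0 -0.0045 0 0 0" --pt "0 0 -0.0045 0 0 0"

```text
time: 12.12
eef_pos: [0.55, 0.1584, 0.0856]
tcp_rot: [0.705, 0.694, 0.104, 0.106]
contact_force: [0.3, -0.9, -1.2]
opening: 0.12
finger_force: 79.4
```

```bash
python3 st.py
```

```text
t 12.12 F [0.3, -0.9, -1.2] tq [0.03, 0.21, -0.01] open 0.12 grip 79.4
tcp(stand) [29.3, -0.8, 85.6] origin [20.6, 0.6, 73.0] liptip bottom [-40.6, 0.6, 54.2] tongue [74.2, 0.5, 89.5]
tilt 17.08 yaw -0.03 roll -0.0
```

Free-air force z is about -1.2 N and the torque about 0.2. Next, 1 mm steps.

Request:
apply_moves --pt "0 0 -0.00125 0 0 0" --pt "0 0 -0.0025 0 0 0" --pt "0 0 -0.0025 0 0 0"

```text
time: 12.5
eef_pos: [0.5501, 0.1584, 0.0837]
tcp_rot: [0.705, 0.694, 0.104, 0.106]
contact_force: [0.5, 0.1, -1.7]
opening: 0.12
finger_force: 79.4
```

```bash
python3 st.py
```

```text
t 12.5 F [0.5, 0.1, -1.7] tq [0.01, 0.17, 0.02] open 0.12 grip 79.4
tcp(stand) [29.3, -0.8, 83.7] origin [20.7, 0.6, 71.1] liptip bottom [-40.5, 0.6, 52.3] tongue [74.2, 0.6, 87.5]
tilt 17.09 yaw -0.04 roll -0.0
```

Request:
apply_moves --pt "0 0 -0.00125 0 0 0" --pt "0 0 -0.00125 0 0 0" --pt "0 0 -0.00125 0 0 0"

```text
time: 12.88
eef_pos: [0.5504, 0.1585, 0.0831]
tcp_rot: [0.705, 0.694, 0.104, 0.106]
contact_force: [-0.6, 0.3, 0.9]
opening: 0.122
finger_force: 79.6
```

```bash
python3 st.py
```

```text
t 12.88 F [-0.6, 0.3, 0.9] tq [-0.01, 0.34, -0.0] open 0.122 grip 79.6
tcp(stand) [29.7, -0.8, 83.1] origin [21.0, 0.6, 70.5] liptip bottom [-40.2, 0.7, 51.7] tongue [74.5, 0.6, 87.0]
tilt 17.13 yaw -0.04 roll 0.0
```

Light contact (2 N) with the shelf at 51.8 mm; vision had said 51.4. Raise by 0.8 mm and slide the lip under the ledge.

Request:
apply_moves --pt "0 0 0.001 0 0 0" --pt "-0.004 0 0.001 0 0 0" --pt "-0.008 0 0.001 0 0 0" --pt "-0.012 0 0.001 0 0 0" --pt "-0.015 0 0.001 0 0 0" --pt "-0.0175 0 0.001 0 0 0" --pt "-0.0175 0 0.001 0 0 0"

```text
time: 13.75
eef_pos: [0.536, 0.1584, 0.0836]
tcp_rot: [0.705, 0.694, 0.104, 0.106]
contact_force: [0.3, -0.1, -1.7]
opening: 0.124
finger_force: 79.3
```

```bash
python3 st.py
```

```text
t 13.75 F [0.3, -0.1, -1.7] tq [0.03, 0.19, -0.0] open 0.124 grip 79.3
tcp(stand) [15.3, -1.0, 83.6] origin [6.6, 0.4, 71.0] liptip bottom [-54.6, 0.4, 52.1] tongue [60.1, 0.4, 87.4]
tilt 17.09 yaw -0.04 roll -0.0
```

Request:
apply_moves --pt "-0.0025 0 0 0 0 0" --pt "-0.005 0 0 0 0 0" --pt "-0.005 0 0 0 0 0"

```text
time: 14.12
eef_pos: [0.532, 0.1584, 0.0835]
tcp_rot: [0.705, 0.694, 0.104, 0.106]
contact_force: [-0.4, -0.4, -1.1]
opening: 0.123
finger_force: 79.3
```

```bash
python3 st.py
```

```text
t 14.12 F [-0.4, -0.4, -1.1] tq [-0.02, 0.23, -0.05] open 0.123 grip 79.3
tcp(stand) [11.2, -1.1, 83.5] origin [2.6, 0.3, 70.9] liptip bottom [-58.6, 0.3, 52.1] tongue [56.1, 0.3, 87.4]
tilt 17.09 yaw -0.03 roll -0.0
```

Request:
apply_moves --pt "-0.00125 0 0 0 0 0" --pt "-0.0025 0 0 0 0 0" --pt "-0.0025 0 0 0 0 0"

```text
time: 14.5
eef_pos: [0.5308, 0.1584, 0.0838]
tcp_rot: [0.705, 0.694, 0.105, 0.107]
contact_force: [2.0, 0.4, -3.7]
opening: 0.122
finger_force: 78.8
```

```bash
python3 st.py
```

```text
t 14.5 F [2.0, 0.4, -3.7] tq [0.0, -0.31, -0.04] open 0.122 grip 78.8
tcp(stand) [10.0, -1.1, 83.8] origin [1.4, 0.3, 71.2] liptip bottom [-59.8, 0.3, 52.3] tongue [54.9, 0.3, 87.8]
tilt 17.2 yaw -0.03 roll 0.01
```

Plate meets ledge (Fx about +2 N at 11 mm depth, as the geometry says). I'll work out the swing about the lip.

Run:
```python
import numpy as np
E=-48.8
def tcp(t,zt,m=.6):
    t=np.radians(t);d=14*np.cos(t)-(12-14*np.sin(t))*np.tan(t)
    d=(14*np.cos(t)-(12-14*np.sin(t))/np.cos(t)*np.sin(t))
    x=E-d+m
    return np.array([x+76*np.cos(t)-9.5*np.sin(t),zt+76*np.sin(t)+9.5*np.cos(t)])
p0=np.array([10.0,83.8])
for t in (17.2,15,13,11,9,7,6,5,4,3,2,1,0,-.5):
    d=tcp(t,52.0)-p0; print(t,(d).round(2),'units x,z,ry',(d/800).round(5),round((17.2-t)/45,4))
```

```text
17.2 [ 0.65 -0.25] units x,z,ry [ 0.00081 -0.00031] 0.0
15 [ 1.47 -2.95] units x,z,ry [ 0.00184 -0.00369] 0.0489
13 [ 2.12 -5.45] units x,z,ry [ 0.00265 -0.00681] 0.0933
11 [ 2.66 -7.97] units x,z,ry [ 0.00333 -0.00997] 0.1378
9 [  3.1  -10.53] units x,z,ry [ 0.00388 -0.01316] 0.1822
7 [  3.44 -13.11] units x,z,ry [ 0.00431 -0.01639] 0.2267
6 [  3.57 -14.41] units x,z,ry [ 0.00447 -0.01801] 0.2489
5 [  3.68 -15.71] units x,z,ry [ 0.0046  -0.01964] 0.2711
4 [  3.76 -17.02] units x,z,ry [ 0.0047  -0.02128] 0.2933
3 [  3.81 -18.34] units x,z,ry [ 0.00476 -0.02292] 0.3156
2 [  3.83 -19.65] units x,z,ry [ 0.00479 -0.02457] 0.3378
1 [  3.83 -20.98] units x,z,ry [ 0.00479 -0.02622] 0.36
0 [  3.8 -22.3] units x,z,ry [ 0.00475 -0.02787] 0.3822
-0.5 [  3.77 -22.96] units x,z,ry [ 0.00472 -0.0287 ] 0.3933
```

Request:
apply_moves --pt "0.002 0 0 0 0 0" --pt "0.0028 0 -0.0035 0 0.049 0" --pt "0.0036 0 -0.0066 0 0.093 0" --pt "0.0043 0 -0.0098 0 0.138 0" --pt "0.0048 0 -0.013 0 0.182 0" --pt "0.0048 0 -0.013 0 0.182 0"

```text
time: 15.25
eef_pos: [0.5345, 0.1584, 0.0731]
tcp_rot: [0.71, 0.699, 0.054, 0.056]
contact_force: [0.7, -1.3, -1.2]
opening: 0.124
finger_force: 79.3
```

```bash
python3 st.py
```

```text
t 15.25 F [0.7, -1.3, -1.2] tq [0.0, 0.09, 0.02] open 0.124 grip 79.3
tcp(stand) [13.8, -1.1, 73.1] origin [3.4, 0.3, 61.9] liptip bottom [-59.8, 0.3, 52.0] tongue [58.7, 0.2, 70.5]
tilt 8.89 yaw -0.02 roll -0.13
```

Request:
apply_moves --pt "-0.0008 0 0 0 0 0" --pt "-0.0005 0 -0.003 0 0.042 0" --pt "-0.0003 0 -0.0046 0 0.064 0" --pt "-0.0002 0 -0.0063 0 0.087 0" --pt "-0.0002 0 -0.0063 0 0.087 0"

```text
time: 15.88
eef_pos: [0.5343, 0.1585, 0.0685]
tcp_rot: [0.712, 0.701, 0.03, 0.032]
contact_force: [-0.9, 0.7, 1.8]
opening: 0.123
finger_force: 79.9
```

```bash
python3 st.py
```

```text
t 15.88 F [-0.9, 0.7, 1.8] tq [0.02, 0.0, 0.02] open 0.123 grip 79.9
tcp(stand) [13.5, -1.0, 68.5] origin [2.4, 0.4, 57.9] liptip bottom [-61.4, 0.4, 52.4] tongue [58.2, 0.4, 62.8]
tilt 5.0 yaw -0.01 roll -0.18
```

Request:
apply_moves --pt "0 0 -0.0016 0 0.022 0" --pt "0 0 -0.0033 0 0.044 0" --pt "0 0 -0.0033 0 0.044 0"

```text
time: 16.25
eef_pos: [0.5341, 0.1585, 0.0654]
tcp_rot: [0.712, 0.701, 0.017, 0.02]
contact_force: [0.0, 0.1, 2.6]
opening: 0.119
finger_force: 79.8
```

```bash
python3 st.py
```

```text
t 16.25 F [0.0, 0.1, 2.6] tq [0.0, -0.05, 0.03] open 0.119 grip 79.8
tcp(stand) [13.4, -1.0, 65.4] origin [1.9, 0.3, 55.3] liptip bottom [-62.0, 0.4, 51.9] tongue [57.8, 0.3, 58.2]
tilt 3.02 yaw -0.01 roll -0.21
```

Request:
apply_moves --pt "0 0 -0.0016 0 0.022 0" --pt "0 0 -0.0033 0 0.044 0" --pt "0 0 -0.0033 0 0.044 0"

```text
time: 16.62
eef_pos: [0.534, 0.1584, 0.0624]
tcp_rot: [0.712, 0.702, 0.005, 0.008]
contact_force: [3.5, 0.2, 1.0]
opening: 0.124
finger_force: 79.5
```

```bash
python3 st.py
```

```text
t 16.62 F [3.5, 0.2, 1.0] tq [0.09, -0.26, 0.02] open 0.124 grip 79.5
tcp(stand) [13.3, -1.1, 62.4] origin [1.4, 0.2, 52.7] liptip bottom [-62.6, 0.3, 51.6] tongue [57.4, 0.2, 53.7]
tilt 1.02 yaw -0.01 roll -0.25
```

Request:
apply_moves --pt "0.0006 0 -0.0008 0 0.011 0" --pt "0.0008 0 -0.0016 0 0.022 0" --pt "0.0008 0 -0.0018 0 0.026 0" --pt "0.0008 0 -0.0018 0 0.026 0"

```text
time: 17.12
eef_pos: [0.5344, 0.1584, 0.0615]
tcp_rot: [0.712, 0.702, -0.003, 0.001]
contact_force: [-0.2, -1.0, 2.9]
opening: 0.121
finger_force: 79.8
```

```bash
python3 st.py
```

```text
t 17.12 F [-0.2, -1.0, 2.9] tq [0.08, -0.1, 0.02] open 0.121 grip 79.8
tcp(stand) [13.6, -1.1, 61.5] origin [1.6, 0.3, 52.1] liptip bottom [-62.4, 0.3, 52.2] tongue [57.6, 0.3, 51.9]
tilt -0.15 yaw 0.0 roll -0.27
```

Request:
apply_moves --pt "0 0 -0.001 0 0.005 0" --pt "0 0 -0.0015 0 0.005 0" --pt "0 0 -0.0015 0 0.005 0"

```text
time: 17.5
eef_pos: [0.5346, 0.1585, 0.0614]
tcp_rot: [0.712, 0.702, -0.004, -0.001]
contact_force: [-2.3, -0.6, 7.6]
opening: 0.118
finger_force: 80.6
```

```bash
python3 st.py
```

```text
t 17.5 F [-2.3, -0.6, 7.6] tq [0.0, 0.23, -0.04] open 0.118 grip 80.6
tcp(stand) [13.9, -1.0, 61.4] origin [1.8, 0.3, 52.0] liptip bottom [-62.2, 0.3, 52.4] tongue [57.8, 0.3, 51.6]
tilt -0.37 yaw 0.01 roll -0.28
```

Bottomed: about 9 N with no further travel, origin at 52.0 mm, flat. Ease off, release, and rise to inspect.

Request:
apply_moves --pt "0 0 0.0013 0 -0.004 0" --pt "0 0 0.0013 0 -0.004 0"

```text
time: 17.75
eef_pos: [0.5345, 0.1584, 0.0615]
tcp_rot: [0.712, 0.702, -0.003, 0.001]
contact_force: [0.2, -0.7, 4.4]
opening: 0.126
finger_force: 80.1
```

Request:
apply_moves --pt "0 0 0 0 0 0" --pt "0 0 0 0 0 0" --pt "0 0 0 0 0 0" --pt "0 0 0 0 0 0" --jaw 0.4

```text
time: 18.25
eef_pos: [0.5343, 0.1584, 0.061]
tcp_rot: [0.712, 0.702, -0.003, 0.0]
contact_force: [-0.4, 0.7, 0.3]
opening: 0.399
finger_force: 0.0
```

Request:
apply_moves --pt "0 0 0.02 0 0 0" --pt "0 0 0.06 0 0 0" --pt "0 -0.02 0.1 0 0 0" --pt "-0.03 -0.04 0.12 0 0 0" --pt "-0.03 -0.04 0.12 0 0 0" --pt "-0.03 -0.04 0.12 0 0 0"

```text
time: 19.0
eef_pos: [0.5107, 0.1266, 0.1575]
tcp_rot: [0.712, 0.702, -0.002, 0.001]
contact_force: [-0.7, 0.6, -0.6]
opening: 0.401
finger_force: 0.0
```

Run:
```python
from h import *
th=np.load('th.npy');c,s=np.cos(th[2]),np.sin(th[2])
W=lambda P:np.array([[th[0]+c*p[0]-s*p[1],th[1]+s*p[0]+c*p[1],p[2]] for p in P])
st=ctrl.get_state();print(st['time'],st['eef_pos'],st['opening'])
im,C=snap('wrist','w8.png')
def loc(px,z): q=onz(C,[px],z)[0][:2]-th[:2]; return np.round([(c*q[0]+s*q[1])*1e3,(-s*q[0]+c*q[1])*1e3],1).tolist()
for k,z in (('red',.064),('orange',.0985),('yellow',.063)):
    print(k,[(b[0],b[1],loc(b[0],z),[loc(x,z) for x in b[2]]) for b in blobs(mask(im,k)) if abs(loc(b[0],z)[1])<60 and -95<loc(b[0],z)[0]<90])
p=proj(C,W([(.0014-.05,0,.0634),(.0014+.05,0,.0634),(.0014+.0538,0,.0595),(.0014+.058,0,.0674)]));print(p.round(1).tolist())
for y in (-.025,0,.025):
    n=45;P=W([(.035+.05*i/n,y,.0634) for i in range(n+1)]);q=proj(C,P).round().astype(int)
    print(y,[(round((.035+.05*i/n)*1e3),*[int(v) for v in im[q[i][1],q[i][0]]]) for i in range(0,n+1,2)])
    n=45;P=W([(-.065+.03*i/n,y,.0634) for i in range(n+1)]);q=proj(C,P).round().astype(int)
    print(y,[(round((-.065+.03*i/n)*1e3),*[int(v) for v in im[q[i][1],q[i][0]]]) for i in range(0,n+1,3)])
```

```text
19.0 [0.51073738 0.12662658 0.15752893] 0.40130634991175734
red [([336.7, 148.9], 855, [63.0, 0.4], [[51.7, -18.1], [51.9, 20.6], [75.4, 18.7], [76.3, -20.2]])]
orange [([283.2, 153.9], 881, [12.1, 3.0], [[5.4, 22.6], [18.1, 22.6], [19.8, -18.9], [6.3, -18.9]])]
yellow [([198.5, 141.3], 3516, [-59.8, 7.1], [[-70.5, 64.8], [-49.2, 66.2], [-46.3, -64.0], [-71.4, -65.9]])]
[[211.5, 149.3], [323.4, 149.2], [326.6, 148.4], [333.6, 150.0]]
-0.025 [(35, 248, 241, 234), (37, 248, 242, 235), (39, 248, 242, 234), (42, 249, 243, 235), (44, 249, 243, 235), (46, 248, 241, 234), (48, 248, 242, 235), (51, 249, 243, 235), (53, 152, 149, 146), (55, 109, 107, 105), (57, 78, 75, 75), (59, 129, 127, 125), (62, 150, 145, 143), (64, 151, 145, 144), (66, 150, 145, 144), (68, 150, 147, 145), (71, 148, 144, 142), (73, 149, 146, 143), (75, 30, 31, 30), (77, 6, 10, 14), (79, 38, 41, 43), (82, 44, 45, 45), (84, 40, 43, 42)]
-0.025 [(-65, 184, 161, 68), (-63, 185, 163, 70), (-61, 183, 161, 68), (-59, 185, 164, 71), (-57, 185, 162, 70), (-55, 184, 163, 68), (-53, 185, 163, 70), (-51, 183, 160, 66), (-49, 184, 163
[... 1089 characters left out ...]
), (48, 248, 243, 235), (51, 232, 227, 221), (53, 152, 149, 147), (55, 105, 103, 102), (57, 76, 75, 73), (59, 146, 143, 142), (62, 154, 148, 145), (64, 154, 147, 147), (66, 152, 148, 145), (68, 151, 148, 145), (71, 152, 148, 147), (73, 152, 148, 145), (75, 31, 35, 36), (77, 16, 17, 19), (79, 41, 38, 38), (82, 37, 35, 40), (84, 41, 44, 45)]
0.025 [(-65, 243, 219, 107), (-63, 243, 220, 109), (-61, 243, 221, 107), (-59, 244, 222, 111), (-57, 243, 221, 109), (-55, 243, 220, 106), (-53, 244, 222, 110), (-51, 244, 221, 109), (-49, 247, 237, 202), (-47, 247, 242, 235), (-45, 248, 242, 235), (-43, 248, 243, 235), (-41, 248, 243, 235), (-39, 249, 243, 236), (-37, 248, 243, 236), (-35, 247, 242, 235)]
```

Run:
```python
from h import *
th=np.load('th.npy');c,s=np.cos(th[2]),np.sin(th[2])
W=lambda P:np.array([[th[0]+c*p[0]-s*p[1],th[1]+s*p[0]+c*p[1],p[2]] for p in P])
v=[(n,np.load(n+'im.npy'),[x for x in np.load(n+'.npz').values()]) for n in ('w2','w3','w4')]
im,C=snap('wrist'); v.append(('now',im,C))
X=np.arange(.046,.082,.0005)
for n,im,C in v:
    g=[]
    for y in np.arange(-.008,.0081,.002):
        q=proj(C,W([(x,y,.0674) for x in X])).astype(np.float32)
        g.append(cv2.remap(im[...,0].astype(np.float32),q[:,0].reshape(1,-1),q[:,1].reshape(1,-1),1)[0])
    g=np.mean(g,0); print(n,[(round(x*1e3,1),int(a)) for x,a in zip(X[::2],g[::2])])
print(ctrl.get_state()['time'])
```

```text
w2 [(np.float64(46.0), 177), (np.float64(47.0), 177), (np.float64(48.0), 177), (np.float64(49.0), 177), (np.float64(50.0), 175), (np.float64(51.0), 147), (np.float64(52.0), 153), (np.float64(53.0), 194), (np.float64(54.0), 203), (np.float64(55.0), 203), (np.float64(56.0), 203), (np.float64(57.0), 203), (np.float64(58.0), 208), (np.float64(59.0), 228), (np.float64(60.0), 228), (np.float64(61.0), 244), (np.float64(62.0), 254), (np.float64(63.0), 254), (np.float64(64.0), 254), (np.float64(65.0), 254), (np.float64(66.0), 254), (np.float64(67.0), 254), (np.float64(68.0), 254), (np.float64(69.0), 254), (np.float64(70.0), 254), (np.float64(71.0), 254), (np.float64(72.0), 254), (np.float64(73.0), 246), (np.float64(74.0), 176), (np.float64(75.0), 74), (np.float64(76.0), 26), (np.float64(77.0), 25), (np.float64(78.0), 37), (np.float64(79.0), 53), (np.float64(80.0), 55), (np.float64(81.0), 54)]
w3 [(np.float64(46.0), 177), (np.float64(47.0), 173), (np.float64(48.0), 139), (np.float64(49.0), 125), (np.float64(50.0), 139), (np.float64(51.0), 194), (np.float64(52.0), 207), (np.float64(53.0), 208),
[... 1793 characters left out ...]
), (np.float64(54.0), 179), (np.float64(55.0), 180), (np.float64(56.0), 180), (np.float64(57.0), 179), (np.float64(58.0), 181), (np.float64(59.0), 207), (np.float64(60.0), 199), (np.float64(61.0), 218), (np.float64(62.0), 229), (np.float64(63.0), 229), (np.float64(64.0), 229), (np.float64(65.0), 229), (np.float64(66.0), 229), (np.float64(67.0), 229), (np.float64(68.0), 228), (np.float64(69.0), 229), (np.float64(70.0), 229), (np.float64(71.0), 228), (np.float64(72.0), 228), (np.float64(73.0), 224), (np.float64(74.0), 144), (np.float64(75.0), 40), (np.float64(76.0), 20), (np.float64(77.0), 24), (np.float64(78.0), 39), (np.float64(79.0), 40), (np.float64(80.0), 41), (np.float64(81.0), 40)]
19.1
```

The catch's edges sit exactly where they were when it was sprung out (58.5, 61 and 74 mm). The hatch bottomed out flat at shelf height, and the gripper is clear.

```bash
python3 -c "
from plant import ctrl
print(ctrl.sign_off())"
```

```text
the job is handed in; nothing more can be done
None
```

The hatch is hooked under the ledge, pressed flat and released, with the red catch back at its sprung-out position; I handed the job in at about 19 s, and forces read at each stop stayed under 10 N.

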